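# Lift the vial basket out of the ultrasonic bath and hold it over the tank

### The job

The ultrasonic bath has finished and been drained. Take off its lid by the knob and lay it flat, without dropping it, on the blue-green bench mat, well on the middle of the mat, and let go of it; then lift the wire basket of open vials by its blue grip straight up out of the tank and hold it still and level over the middle of the tank, its feet about 5 cm above the tank rim, to drip off. Finish while holding it there, with all four vials standing upright in the basket, and leave the bottles on the bench where they are.

Things in the scene. Friction and masses are not known exactly. Their poses are not given: they have to be found in the camera images.
- bath: Ultrasonic bath, white, 180 x 175 mm (x, y), 212 mm high, fixed on the bench, tank empty. Origin on the bench under the tank's centre; z up, x from its front (dark panel, two dials) to its back. Tank opening 137 (x) x 151 mm (y), rim at z = 212 mm, 100 mm deep. Housing reaches 98 mm to the front, 82 to the back, 88 to each side of the origin
- lid_knob (a point): Black round knob, 28 mm diameter, 22 mm high, in the middle of the bath's lid; this point is the knob's centre. Below it: the lid's flat top 25 mm, the flange underside (rests on the tank rim) 38 mm, the lip underside 43 mm; so it is 47 mm above the bench when the lid lies on the mat. z up when the lid lies flat
- lid: Loose steel lid, a shallow pan with a flange 157 mm (its x) x 169 mm (its y), 0.24 to 0.39 kg, no hinge or catch, lying on the bath with its x along the bath's x. Origin at the centre of the underside of its locating lip, which hangs 5 mm into the tank with 3 mm play all round
- basket_grip (a point): Blue grip on top of the basket's fixed bail (handle): a bar 11 mm thick (its x), 60 mm long (its y), 14 mm high; this point is its centre, above the basket's middle, 92 mm above its feet, 8 mm below the tank rim at the start. Free space of 50 mm beneath it, between the vials. A thin bail wire runs from its ends down to the basket's ends. z up when level
- basket: Steel wire basket, 112 mm (x) x 126 mm (y), walls 50 mm high, 0.28 to 0.5 kg without the vials, standing on the tank floor under the lid, about 12 mm play all round, y nearly along the bath's y. Origin at the centre under its feet; z up
- mat: Blue-green bench mat, 200 x 200 mm, 4 mm thick, flat and fixed on the bench; origin under its centre, sides along its x and y
- vial1_mid (a point): Open glass vial, 27.5 mm diameter, 57 mm high, 20 g, standing loosely in a corner cell of the basket; this point is its centre, half-way up; z along the vial, up when it stands
- vial2_mid (a point): Open glass vial, 27.5 mm diameter, 57 mm high, 20 g, standing loosely in a corner cell of the basket; this point is its centre, half-way up; z along the vial, up when it stands
- vial3_mid (a point): Open glass vial, 27.5 mm diameter, 57 mm high, 20 g, standing loosely in a corner cell of the basket; this point is its centre, half-way up; z along the vial, up when it stands
- vial4_mid (a point): Open glass vial, 27.5 mm diameter, 57 mm high, 20 g, standing loosely in a corner cell of the basket; this point is its centre, half-way up; z along the vial, up when it stands
- amber_red_mid (a point): Amber bottle with a red cap, 38 mm diameter, 85 mm high, standing loose on the bench, not part of the job; this point is its centre, half-way up
- amber_black_mid (a point): Amber bottle with a black cap, 38 mm diameter, 85 mm high, standing loose on the bench, not part of the job; this point is its centre, half-way up
- clear_white_mid (a point): Clear bottle with a white cap, 32 mm diameter, 75 mm high, standing loose on the bench, not part of the job; this point is its centre, half-way up
There are look-alikes about, which are no part of the job. Leave any purple look-alike of the part that bears amber_red_mid alone.

How it is judged:
By the outcome, as a careful person would: the job done as asked, in the order asked, and still so for the second after the job is handed in, while the arm keeps its last pose, push and grip.
It also fails if it takes over 56 s, if anything falls off the work surface, if the arm or the gripper's body presses on something with over 40 N, if the wrist force passes 120 N, or if a joint passes its speed limit or range.

### The arm

A 7-joint arm with a two-finger parallel gripper is mounted at the origin on the work surface. World frame = base frame: x ahead of the robot, y to its left, z up, the work surface at z = 0. Lengths are in mm, angles in rad, forces in N, time in s.
With the tool pointing down it reaches from about 400 to 875 mm from the base axis. Payload 4.4 kg.
Tool frame: the origin (TCP) lies midway between the tips of the shut fingers; the grasp point (between the pads) lies robot.grip_depth behind it (robot.grip_depth is the distance from the TCP to the grasp point, in mm); z points along the fingers, y is the line along which they close (so a half turn about z gives the same grasp; the last joint's range is limited). The gripper opens to 85 mm and grips with 20 to 120 N. Pads are 22 mm wide; open, the fingers measure 114 mm over their backs; the gripper's body (76 mm by 85 mm) begins 54 mm behind the grasp point. The pads swing forward as they close: fully open they stand 13 mm farther back than shut.
Start: joints at [-0.066, 0.628, 0.038, 1.517, -0.027, 0.996, -0.02], TCP at [650.014, 0.027, 231.313] pointing down, gripper open.
Joint ranges: [-3.06, 3.06], [-0.37, 2.12], [-1.25, 1.32], [0.18, 2.47], [-1.1, 4.24], [0.23, 1.98], [-2.94, 2.94]. Speed limits (rad/s): [2.57, 2.57, 3.14, 3.14, 3.14, 3.14, 3.14].

### API

Orientations are given as a 3x3 rotation matrix whose columns are the frame's x, y, z axes.
In Python, from station import robot gives the robot as it stands.
- The arm moves only by the shell command python3 -m crank 'ROWS' [FORCE]. ROWS is JSON, a list of rows, each a list of 7 numbers: the turn, a rotation vector about the tool's x, y, z each as a share of 0.12 rad, from -1 to 1, then the shift along the tool's x, y, z each as a share of 0.04 m, from -1 to 1, then the gripper's target within -1 to 1 (fully open at 1, half-way at 0, shut at -1). A call has 1 to 5 rows; each row shifts and turns the commanded pose from where the row before left it, along the tool's axes as they then stand; what a row does not reach is not made up. A row lasts 1/8 s, in which the tool goes at most 62.5 mm and 10.7 degrees, less where a joint would pass 70% of its speed; a pose out of reach is approached as far as the arm can. A call with a number of a shift or a turn outside -1 to 1 is refused whole. A call with a gripper value outside its range is refused whole. The fingers move at their own pace and stop on an object; FORCE is the grip in N (left out, the last holds). Time passes only in rows, so rows that do not move let the fingers close. It gives the time, the measured TCP pose, the force, the opening and the grip force at its end, in the units of the state.
- robot.state(): the state, without advancing time (a new reading comes with each control period).
- robot.read_camera(name): name is "scene" or "side" or "wrist"; returns a dict with "frame" (400x640x3 uint8, blue, green, red), "fx", "fy", "cx", "cy" (pixels), "rvec" (rotation vector, rad) and "tvec" (3), from world to camera coordinates, as OpenCV has them; the wrist camera has in their place "mount" (4x4, takes a point from camera to tool coordinates, whose origin is the TCP and whose axes are the flange's). Camera axes: x right, y down, z forward; pixel columns grow to the right and rows downward; lengths in mm; the calibration is good to about 2 mm. The wrist camera is an equidistant fisheye: a pixel r from the principal point sees the ray r / f radians off the axis. A picture is of the moment at which its call begins: read the wrist's pose just before it. There is no depth.
- robot.close_job(): hands the job in; it is judged then, once.
The state is a dict: "time_s": time; "q": joint angles; "qd": joint speeds; "tau": joint torques, N m; "tcp_pos": TCP position; "eef_rot": TCP orientation; "contact_force": force on the tool from outside, world axes, zero at the start; "ft_torque": the same for the moment, N m; "opening": finger opening in mm; "gripper_force": force on a finger pad.
Only numpy, scipy, OpenCV 4.12 (cv2) and the standard library are available. Lean on these libraries where they do the work, as an engineer would, in place of code of your own. Each camera call takes 0.05 s, during which the arm holds its last target. There are 200 camera calls.

## Working session

There is one attempt and no reset: what is moved stays moved. The work goes in short steps, Python scripts to look and compute and a shell command to move; the robot and the scene stay as the last step left them, time stands still between calls to the robot, and variables do not carry over. Pictures are saved under pics/ and viewed, at most 10 in all, crops included, and the job is handed in when it is done.

```bash
ls; mkdir -p pics
python3 - <<'E'
from station import robot
import cv2,numpy as np
s=robot.state();print(s['time_s'],s['tcp_pos'],np.round(s['eef_rot'],3),s['opening'],robot.grip_depth)
a=robot.read_camera("scene");b=robot.read_camera("side")
for n,c in(("scene",a),("side",b)):
    cv2.imwrite(f"pics/{n}0.png",c["frame"]);np.savez(f"{n}0.npz",**c)
    print(n,c["fx"],c["cx"],c["rvec"],c["tvec"])
E
```

```text
pics
0.0 [6.49382579e+02 3.53424208e-02 2.30382242e+02] [[-0.     1.    -0.002]
 [ 1.     0.     0.   ]
 [ 0.    -0.002 -1.   ]] 85.33439111830324 18.700000000000003
scene 433.966303014883 322.9008263041524 [ 2.30633575  1.1861717  -0.34932266] [-329.90573481 -317.37566264 1354.7946116 ]
side 486.543558111402 320.432461309223 [ 0.2173089  -2.79442056  1.30300541] [ 603.25399398  186.79111552 1167.18305144]
```

View pics/scene0.png

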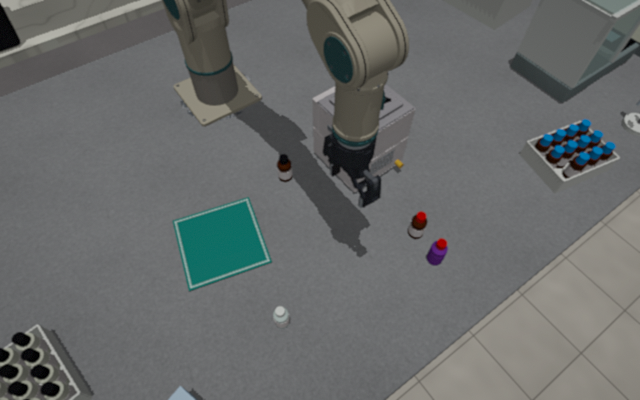

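View pics/side0.png

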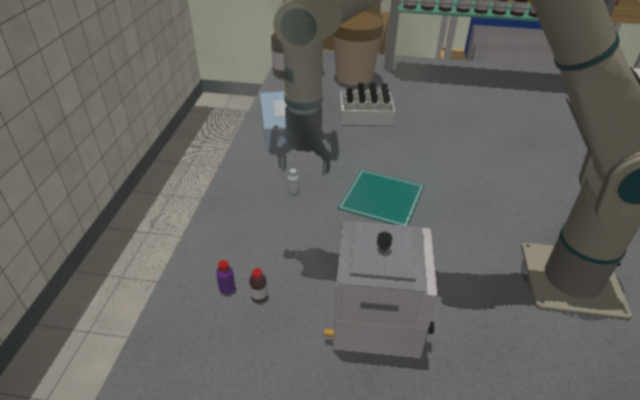

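The scene view shows the mat around (222,243) and the bath partly hidden by the arm. The side view shows the knob at (385,240) and the mat at (382,197).

```bash
cat > h.py <<'E'
import numpy as np,cv2
def ray(c,uv):
    R=cv2.Rodrigues(np.array(c["rvec"],float))[0];t=np.array(c["tvec"],float).ravel()
    d=R.T@np.array([(uv[0]-c["cx"])/c["fx"],(uv[1]-c["cy"])/c["fy"],1.]);return -R.T@t,d/np.linalg.norm(d)
def onz(c,uv,z):
    o,d=ray(c,uv);return np.round((o+d*(z-o[2])/d[2])[:2],1)
def wray(c,s,uv):
    M=np.array(c["mount"]);x=(uv[0]-c["cx"])/c["fx"];y=(uv[1]-c["cy"])/c["fy"];th=np.hypot(x,y)
    d=np.array([x/th*np.sin(th),y/th*np.sin(th),np.cos(th)]) if th>0 else np.array([0,0,1.])
    R=np.array(s["eef_rot"]);return R@M[:3,3]+s["tcp_pos"],R@M[:3,:3]@d
def wonz(c,s,uv,z):
    o,d=wray(c,s,uv);return np.round((o+d*(z-o[2])/d[2])[:2],1)
def cam(robot,name):
    return robot.read_camera(name)
def mat(c):
    h=cv2.cvtColor(c["frame"],cv2.COLOR_BGR2HSV);m=cv2.inRange(h,(78,120,50),(98,255,255))
    k=max(cv2.findContours(m,0,2)[0],key=cv2.contourArea);return cv2.minAreaRect(k),cv2.approxPolyDP(k,8,True)[:,0]
E
python3 - <<'E'
from h import *
a=dict(np.load("scene0.npz"));b=dict(np.load("side0.npz"))
for c in(a,b):
    r,q=mat(c);print(q.tolist(),[onz(c,p,4) for p in q])
g=b["frame"];h=g[228:256,368:402].max(2);m=(h<60).astype('uint8');M=cv2.moments(m,True)
u=(M['m10']/M['m00']+368,M['m01']/M['m00']+228);print(u,onz(b,u,250))
cr=cv2.resize(g[160:370,200:460],None,fx=3,fy=3*.95);cv2.imwrite("pics/c1.png",cr[:600,:780])
for n,c,uv in(("amb_red",b,(258,288)),("amb_black",a,(285,170)),("white",b,(293,182)),("purple",b,(226,280))):print(n,onz(c,uv,42))
E
```

```text
[[245, 202], [178, 223], [192, 284], [265, 259]] [array([ 405.3, -134. ]), array([ 362.4, -302.5]), array([ 529.9, -346.4]), array([ 573.7, -176.4])]
[[362, 173], [344, 206], [403, 222], [418, 187]] [array([ 533.2, -337.2]), array([ 569.9, -175.1]), array([ 405.6, -135.2]), array([ 365.1, -295.9])]
(383.9794871794872, 240.97435897435898) [464.1 199.7]
amb_red [723.9 179.2]
amb_black [403.7  -6.5]
white [ 720.7 -210.8]
purple [800.7 168.1]
```

View pics/c1.png

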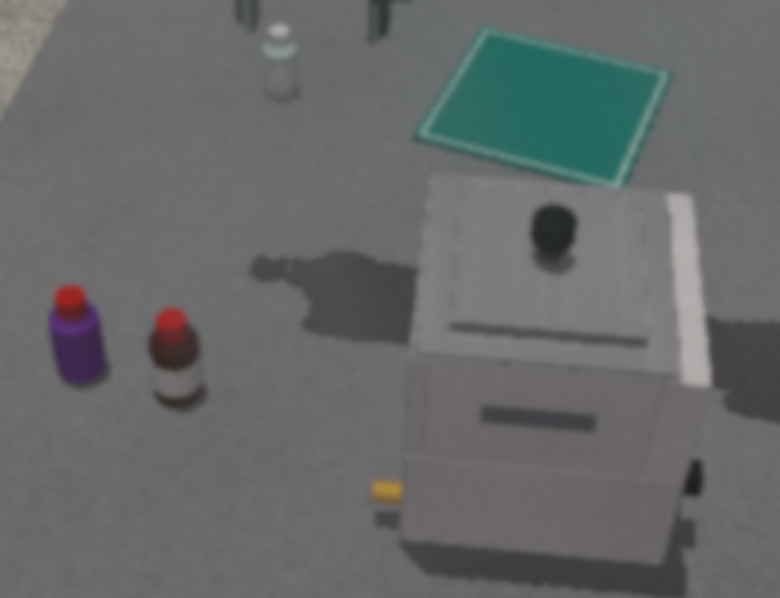

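The crop shows the knob at image (384,241), and the bath front (white strip) facing the robot base. I'll rise first, then move over the knob for a closer wrist view.

```bash
python3 -m crank '[[0,0,0,0,0,-1,1],[0,0,0,0,0,-1,1],[0,0,0,0.5,-0.5,0,1],[0,0,0,1,-1,0,1],[0,0,0,1,-1,0,1]]'; python3 -m crank '[[0,0,0,1,-0.9,0,1],[0,0,0,1,-0.9,0,1],[0,0,0,0.5,-0.3,0,1],[0,0,0,0,0,0,1],[0,0,0,0,0,0,1]]'
python3 - <<'E'
from station import robot
from h import *
s=robot.state();c=robot.read_camera("wrist");print(s['tcp_pos'],np.array(c['mount']).round(2).tolist(),c['fx'],c['cx'],c['cy'])
cv2.imwrite("pics/w1.png",c["frame"]);np.savez("w1.npz",**c,**{k:s[k] for k in('tcp_pos','eef_rot')})
b=dict(np.load("side0.npz"))
for p in((430,178),(415,350),(690,195),(710,385),(665,195),(680,385)):print(p,onz(b,(200+p[0]/3,160+p[1]/2.85),214))
E
```

```text
time_s: 0.72
tcp_pos: [548.6, 100.9, 310.8]
eef_rot: [[0.001, 1.0, -0.001], [1.0, -0.001, 0.0], [0.0, -0.001, -1.0]]
contact_force: [0.6, 0.9, 0.3]
opening: 85.4
gripper_force: 0.0
time_s: 1.35
tcp_pos: [466.7, 198.7, 311.2]
eef_rot: [[0.002, 1.0, 0.0], [1.0, -0.002, -0.001], [-0.001, 0.0, -1.0]]
contact_force: [0.2, 0.2, -0.1]
opening: 85.3
gripper_force: 0.0
[466.73805461 198.72675668 311.15908129] [[-0.0, -0.96, -0.27, 67.0], [1.0, -0.0, -0.0, -0.79], [0.0, -0.27, 0.96, -142.18], [0.0, 0.0, 0.0, 1.0]] 309.70691628693146 313.90996907829833 201.94581589396535
(430, 178) [547.3 122.1]
(415, 350) [538.1 282.6]
(690, 195) [372.1 111.2]
(710, 385) [364.4 282.7]
(665, 195) [388.8 114. ]
(680, 385) [381.8 285.5]
```

View pics/w1.png

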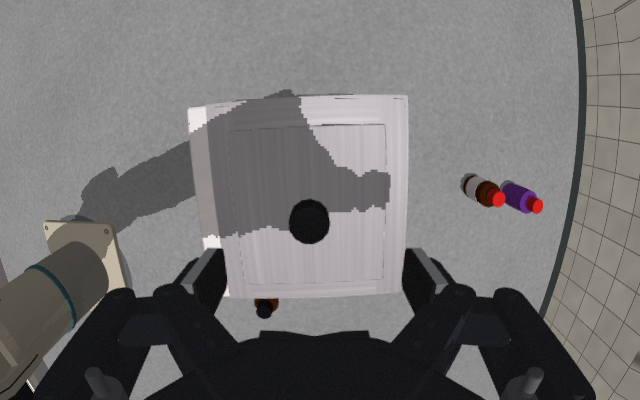

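The wrist view shows the black knob at (309,221) and the lid, nearly square to the image. The fingers are clear of the bottles.

Run:
```python
from h import *
c=dict(np.load("w1.npz"))
m=(c["frame"][195:250,280:340].max(2)<45).astype('uint8')
k=max(cv2.findContours(m,0,2)[0],key=cv2.contourArea);x,y,w,h=cv2.boundingRect(k);u=(280+x+w/2-.5,195+y+h/2-.5);print(u,w,h,wonz(c,c,u,257))
for p in((228,97),(407,96),(402,293),(230,296),(190,108),(204,248)):print(p,wonz(c,c,p,214))
```

```text
(308.5, 221.0) 40 45 [462.2 198.1]
(228, 97) [399.1 284.3]
(407, 96) [538.8 285.2]
(402, 293) [547.6 111.3]
(230, 296) [387.4 108.4]
(190, 108) [366.5 277.8]
(204, 248) [368.8 157.4]
```

```bash
python3 -m crank '[[0,0,0,0,-0.09,0.7,1],[0,0,0,0,0,0.8,1],[0,0,0,0,0,0.5,1],[0,0,0,0,0,0,1],[0,0,0,0,0,0,1]]' 70; python3 -m crank '[[0,0,0,0,0,0,-1],[0,0,0,0,0,0,-1],[0,0,0,0,0,0,-1],[0,0,0,0,0,0,-1],[0,0,0,0,0,0,-1]]' 70
```

```text
time_s: 2.02
tcp_pos: [463.4, 199.5, 232.0]
eef_rot: [[0.002, 1.0, 0.001], [1.0, -0.002, 0.0], [0.0, 0.001, -1.0]]
contact_force: [0.5, 0.2, -0.3]
opening: 85.4
gripper_force: 0.0
time_s: 2.65
tcp_pos: [462.9, 200.2, 232.0]
eef_rot: [[-0.0, 1.0, 0.001], [1.0, 0.0, 0.001], [0.001, 0.001, -1.0]]
contact_force: [-0.0, -0.9, 5.3]
opening: 25.9
gripper_force: 68.5
```

```bash
python3 -m crank '[[0,0,0,0,0,-0.2,-1],[0,0,0,0,0,-0.3,-1],[0,0,0,0,0,-0.5,-1],[0,0,0,0,0,-0.6,-1],[0,0,0,0,0,-0.5,-1]]'; python3 -m crank '[[0,0,0,-0.2,0,0,-1],[0,0,0,-0.5,0,0,-1],[0,0,0.2,-0.7,0,0,-1],[0,0,0.3,-0.7,0,0,-1],[0,0,0.4,-0.7,0,0,-1]]'
```

```text
time_s: 3.28
tcp_pos: [462.3, 200.0, 316.5]
eef_rot: [[0.0, 1.0, 0.0], [1.0, -0.0, 0.0], [0.0, 0.0, -1.0]]
contact_force: [-0.0, 0.3, -3.9]
opening: 26.3
gripper_force: 69.1
time_s: 3.9
tcp_pos: [459.1, 86.3, 314.3]
eef_rot: [[0.11, 0.994, -0.002], [0.994, -0.11, -0.001], [-0.001, -0.002, -1.0]]
contact_force: [-0.4, -0.3, -4.6]
opening: 26.2
gripper_force: 69.3
```

Run:
```python
from station import robot
from h import *
s=robot.state();print(s['opening'],s['q'])
cv2.imwrite("pics/s2.png",robot.read_camera("side")["frame"])
```

```text
26.202835230158623 [-0.29303759  0.26891682  0.06038976  1.88820219 -0.01882422  0.98722847
 -0.33447572]
```

View pics/s2.png

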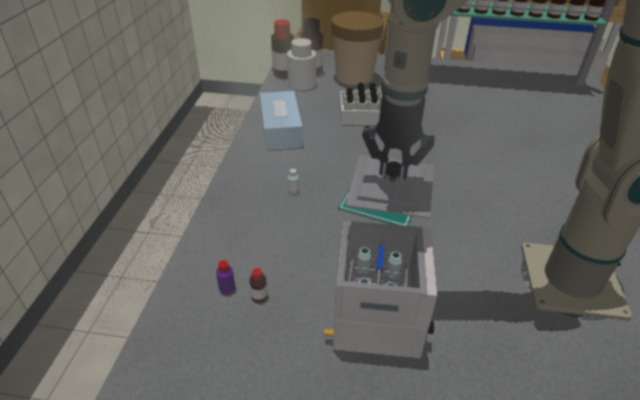

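The lid hangs level from the gripper at (395,185). The open tank shows the blue grip at (381,257) and the vials standing. Carrying on to the mat.

```bash
python3 -m crank '[[0,0,0.4,-0.7,0.15,0,-1],[0,0,0.5,-0.7,0.2,0,-1],[0,0,0.4,-0.7,0.23,0,-1],[0,0,0.2,-0.8,0.25,0,-1],[0,0,0,-0.8,0.25,0,-1]]'; python3 -m crank '[[0,0,0,-0.8,0.25,0,-1],[0,0,0,-0.8,0.25,0,-1],[0,0,0,-0.8,0.25,0,-1],[0,0,0,-0.8,0.25,0,-1],[0,0,0,-0.4,0.15,0,-1]]';python3 -m crank '[[0,0,0,0,0,0.3,-1],[0,0,0,0,0,0.7,-1],[0,0,0,0,0,0.7,-1],[0,0,0,0,0,0.7,-1],[0,0,0,0,0,0.3,-1]]'
python3 - <<'E'
from station import robot
from h import *
s=robot.state();print(s['tcp_pos'],s['q'].round(2),np.array(s['eef_rot'])[:,0:2].T@[468-s['tcp_pos'][0],-238-s['tcp_pos'][1],0])
E
```

```text
time_s: 4.58
tcp_pos: [470.4, -67.0, 314.4]
eef_rot: [[0.284, 0.959, -0.002], [0.959, -0.284, -0.0], [-0.001, -0.002, -1.0]]
contact_force: [0.4, -0.2, -3.8]
opening: 26.2
gripper_force: 69.2
time_s: 5.2
tcp_pos: [473.3, -218.8, 314.5]
eef_rot: [[0.287, 0.958, -0.002], [0.958, -0.287, -0.0], [-0.001, -0.002, -1.0]]
contact_force: [-0.4, 0.3, -3.0]
opening: 26.2
gripper_force: 69.2
time_s: 5.82
tcp_pos: [473.5, -214.2, 205.1]
eef_rot: [[0.282, 0.959, -0.004], [0.959, -0.282, 0.003], [0.002, -0.004, -1.0]]
contact_force: [-1.1, 0.8, -3.6]
opening: 26.3
gripper_force: 69.3
[ 473.45310341 -214.15771175  205.14654317] [ 0.24  0.49  0.19  1.91 -0.13  0.76  0.22] [-24.41263872   1.48726787]
```

```bash
python3 -m crank '[[0,0,0,-0.3,0.04,0.4,-1],[0,0,0,-0.3,0,0.9,-1],[0,0,0,0,0,0.9,-1],[0,0,0,0,0,0.9,-1],[0,0,0,0,0,0.4,-1]]';python3 -m crank '[[0,0,0,0,0,0.2,-1],[0,0,0,0,0,0.15,-1],[0,0,0,0,0,0.1,-1],[0,0,0,0,0,0,-1]]'
python3 - <<'E'
from station import robot
from h import *
s=robot.state();print(s['tcp_pos'],np.array(s['eef_rot'])[:,0:2].T@[468-s['tcp_pos'][0],-238-s['tcp_pos'][1],0])
c=robot.read_camera("wrist");cv2.imwrite("pics/w3.png",c["frame"])
E
```

```text
time_s: 6.45
tcp_pos: [468.6, -240.6, 65.7]
eef_rot: [[0.285, 0.959, -0.002], [0.959, -0.285, 0.001], [0.0, -0.002, -1.0]]
contact_force: [-0.7, -0.3, -4.5]
opening: 26.2
gripper_force: 69.4
time_s: 6.95
tcp_pos: [469.5, -240.3, 49.7]
eef_rot: [[0.284, 0.959, 0.001], [0.959, -0.284, -0.0], [-0.0, 0.001, -1.0]]
contact_force: [-0.6, -0.4, -4.5]
opening: 26.4
gripper_force: 69.4
[ 469.53642082 -240.32788589   49.66123609] [ 1.79582286 -2.13416477]
```

View pics/w3.png

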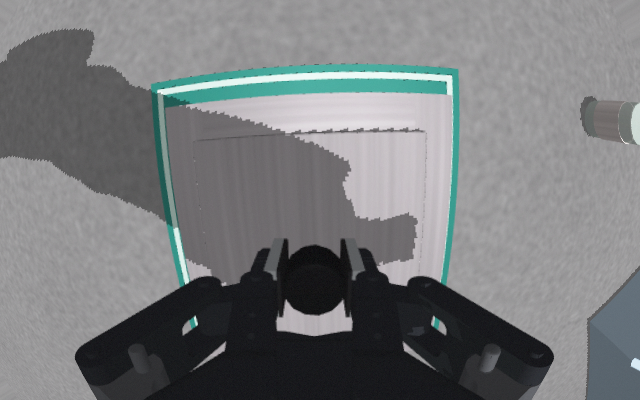

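The lid sits squarely inside the mat border, with even margins left and right. Lowering the last 2 cm gently.

```bash
python3 -m crank '[[0,0,0,0,0,0.15,-1],[0,0,0,0,0,0.12,-1],[0,0,0,0,0,0.1,-1],[0,0,0,0,0,0.05,-1],[0,0,0,0,0,0,-1]]'
```

```text
time_s: 7.62
tcp_pos: [469.2, -240.2, 32.3]
eef_rot: [[0.284, 0.959, -0.0], [0.959, -0.284, 0.0], [0.0, -0.0, -1.0]]
contact_force: [0.7, 0.4, -4.4]
opening: 26.0
gripper_force: 69.4
```

```bash
python3 -m crank '[[0,0,0,0,0,0.04,-1],[0,0,0,0,0,0.03,-1],[0,0,0,0,0,0,-1]]'; python3 -m crank '[[0,0,0,0,0,0.02,-1],[0,0,0,0,0,0,-1]]'
```

```text
time_s: 8.0
tcp_pos: [469.2, -240.2, 29.6]
eef_rot: [[0.284, 0.959, -0.0], [0.959, -0.284, 0.0], [0.0, -0.0, -1.0]]
contact_force: [0.3, -1.0, -3.8]
opening: 26.3
gripper_force: 69.4
time_s: 8.25
tcp_pos: [469.2, -240.2, 29.3]
eef_rot: [[0.284, 0.959, 0.0], [0.959, -0.284, 0.0], [0.0, 0.0, -1.0]]
contact_force: [-2.0, 0.2, 2.0]
opening: 26.0
gripper_force: 70.2
```

```bash
python3 -m crank '[[0,0,0,0,0,0,0],[0,0,0,0,0,0,1],[0,0,0,0,0,0,1],[0,0,0,0,0,0,1]]';python3 -m crank '[[0,0,0,0,0,-0.3,1],[0,0,0,0,0,-1,1],[0,0,0,0,0,-1,1],[0,0,0,0,0,-1,1],[0,0,0,0,0,-1,1]]';python3 -m crank '[[0,0,0,0,0,-1,1],[0,0,0,0,0,-1,1],[0,0,0,0,0,-1,1],[0,0,0,0,0,-0.5,1],[0,0,0,0,0,0,1]]'
python3 - <<'E'
from station import robot
from h import *
s=robot.state()
b=robot.read_camera("side");cv2.imwrite("pics/s4.png",cv2.resize(b["frame"][140:340,310:460],None,fx=3,fy=3))
g=b["frame"].astype(int);m=((g[...,0]>1.7*g[...,2]+15)&(g[...,0]>1.4*g[...,1])).astype('uint8')
m[:235]=0;m[275:]=0;m[:,:340]=0;m[:,435:]=0
ys,xs=np.nonzero(m);print(len(xs),xs.min(),xs.max(),ys.min(),ys.max());u=(xs.mean(),ys.mean());p=onz(b,u,204+3)
print(u,p,s['tcp_pos'])
E
```

```text
time_s: 8.75
tcp_pos: [469.3, -240.3, 28.9]
eef_rot: [[0.284, 0.959, 0.0], [0.959, -0.284, -0.0], [-0.0, 0.0, -1.0]]
contact_force: [0.3, 0.2, -0.3]
opening: 85.5
gripper_force: 0.0
time_s: 9.38
tcp_pos: [469.1, -240.2, 203.1]
eef_rot: [[0.284, 0.959, 0.001], [0.959, -0.284, -0.0], [0.0, 0.001, -1.0]]
contact_force: [1.0, -0.1, -0.4]
opening: 85.4
gripper_force: 0.0
time_s: 10.0
tcp_pos: [469.7, -240.6, 342.9]
eef_rot: [[0.284, 0.959, 0.004], [0.959, -0.284, -0.001], [-0.0, 0.004, -1.0]]
contact_force: [-0.1, 0.3, -0.5]
opening: 85.5
gripper_force: 0.0
126 377 383 246 268
(np.float64(380.0952380952381), np.float64(257.14285714285717)) [467.3 200.6] [ 469.73993578 -240.58380992  342.91662265]
```

View pics/s4.png

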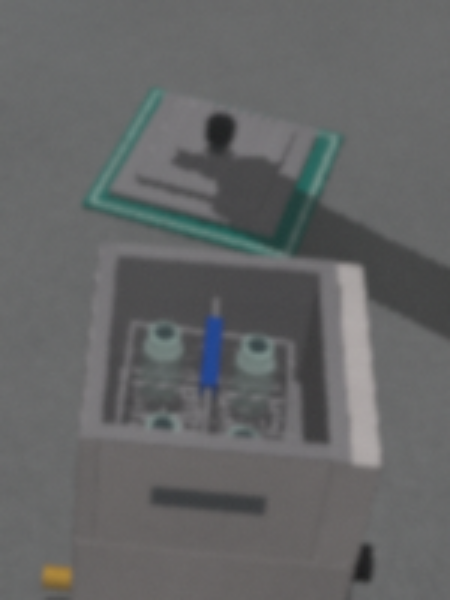

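The lid lies flat on the mat, and the blue grip shows with all four vials standing. Going back over the tank with the fingers half open.

```bash
python3 -m crank '[[0,0,-0.8,0,0,0,0],[0,0,-0.8,0,0,0,0],[0,0,-0.7,0.3,0,0,0],[0,0,-0.1,0.8,0,0,0],[0,0,0,1,0,0,0]]'; python3 -m crank '[[0,0,0,1,0,0,0],[0,0,0,1,0,0,0],[0,0,0,1,0,0,0],[0,0,0,1,0,0,0],[0,0,0,1,0,0,0]]'; python3 -m crank '[[0,0,0,1,0,0,0],[0,0,0,1,0,0,0],[0,0,0,1,0,0,0],[0,0,0,0.7,0,0,0],[0,0,0,0,0,0,0]]'
cat > g.py <<'E'
from station import robot
from h import *
import sys
s=robot.state();c=robot.read_camera("wrist");cv2.imwrite(sys.argv[1],c["frame"])
g=c["frame"].astype(int);m=((g[...,0]>1.7*g[...,2]+15)&(g[...,0]>1.4*g[...,1])).astype('uint8')
k=max(cv2.findContours(m,0,2)[0],key=cv2.contourArea);r=cv2.minAreaRect(k);bx=cv2.boxPoints(r)
P=np.array([wonz(c,s,p,209) for p in bx]);print(r,P.tolist());ctr=P.mean(0)
e=max((P[1]-P[0],P[2]-P[1]),key=np.linalg.norm);e=e*np.sign(e[1]);print("ctr",ctr,"len",np.linalg.norm(e),"yaw",np.arctan2(-e[0],e[1]))
R=np.array(s["eef_rot"]);print(s['tcp_pos'],"tool shift",R[:,:2].T@[*(ctr-s['tcp_pos'][:2]),0],"toolyaw",np.arctan2(-R[0,0],R[1,0]))
E
python3 g.py pics/w5.png
python3 - <<'E'
from station import robot
from h import *
b=robot.read_camera("side");print(onz(b,(383,183.3),47))
E
```

```text
time_s: 10.68
tcp_pos: [469.7, -155.8, 339.4]
eef_rot: [[0.002, 1.0, -0.003], [1.0, -0.002, 0.001], [0.001, -0.003, -1.0]]
contact_force: [1.4, -0.5, -0.1]
opening: 43.1
gripper_force: 0.0
time_s: 11.3
tcp_pos: [469.7, 44.8, 339.6]
eef_rot: [[0.0, 1.0, -0.003], [1.0, -0.0, -0.0], [-0.0, -0.003, -1.0]]
contact_force: [0.1, 0.1, -0.2]
opening: 42.6
gripper_force: 0.0
time_s: 11.92
tcp_pos: [469.5, 193.9, 339.4]
eef_rot: [[-0.005, 1.0, -0.003], [1.0, 0.005, -0.0], [-0.0, -0.003, -1.0]]
contact_force: [0.4, -0.6, 0.0]
opening: 42.3
gripper_force: 0.0
((311.21563720703125, 185.57008361816406), (11.582842826843262, 65.0073013305664), 1.080924153327942) [[459.8, 169.9], [461.0, 230.2], [471.2, 230.0], [470.5, 169.8]]
ctr [465.625 199.975] len 60.31193911656297 yaw -0.01989787107314017
[469.46365527 193.85800595 339.38625569] tool shift [ 6.13446147 -3.81066357] toolyaw 0.004567040476646058
[ 468.8 -240.5]
```

View pics/w5.png

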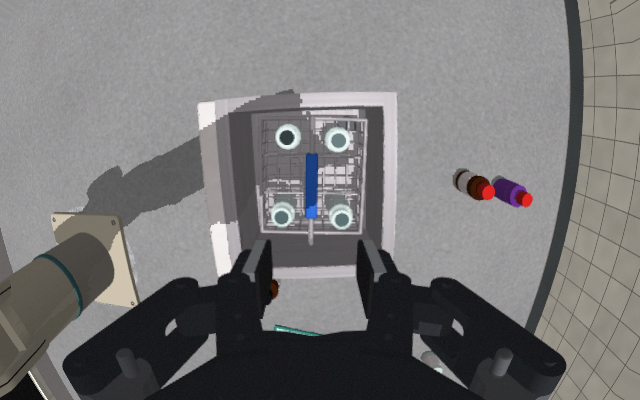

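The wrist view shows the grip at (311,186), along the tool's x, with four vials upright in the corners. Descending onto it.

```bash
python3 -m crank '[[0,0,0.2,0.15,-0.09,0.4,0],[0,0,0,0,0,0.8,0],[0,0,0,0,0,0.8,0],[0,0,0,0,0,0.6,0],[0,0,0,0,0,0.3,0]]';python3 -m crank '[[0,0,0,0,0,0.3,0],[0,0,0,0,0,0.3,0],[0,0,0,0,0,0.3,0],[0,0,0,0,0,0,0]]'
python3 - <<'E'
from station import robot
from h import *
s=robot.state();print(s['tcp_pos'])
b=dict(np.load("w1.npz"));c=b;c['tcp_pos']=np.array([469.5,193.9,339.4]);c['eef_rot']=np.array([[-.005,1,-.003],[1,.005,0],[0,-.003,-1]])
P=[wonz(c,c,p,212) for p in((231,107),(383,107),(385,268),(235,275))];print(P,np.mean(P,0))
E
```

```text
time_s: 12.65
tcp_pos: [466.6, 195.7, 223.5]
eef_rot: [[0.026, 1.0, -0.002], [1.0, -0.026, -0.002], [-0.002, -0.002, -1.0]]
contact_force: [0.2, -0.3, -0.3]
opening: 42.4
gripper_force: 0.0
time_s: 13.15
tcp_pos: [466.7, 197.5, 188.1]
eef_rot: [[0.024, 1.0, -0.002], [1.0, -0.024, -0.001], [-0.001, -0.002, -1.0]]
contact_force: [0.7, -0.5, 0.1]
opening: 42.8
gripper_force: 0.0
[466.6750184  197.4867352  188.10749108]
[array([395. , 272.4]), array([528. , 272.3]), array([539.2, 118.5]), array([388.8, 109.1])] [462.75  193.075]
```

```bash
python3 -m crank '[[0,0,0,0.06,-0.02,0.08,0],[0,0,0,0,0,0,0],[0,0,0,0,0,0,-0.6],[0,0,0,0,0,0,-1],[0,0,0,0,0,0,-1]]' 70;python3 -m crank '[[0,0,0,0,0,0,-1],[0,0,0,0,0,0,-1],[0,0,0,0,0,-0.1,-1],[0,0,0,0,0,-0.2,-1],[0,0,0,0,0,-0.2,-1]]'
```

```text
time_s: 13.78
tcp_pos: [466.6, 200.2, 186.1]
eef_rot: [[0.023, 1.0, 0.0], [1.0, -0.023, 0.0], [0.0, 0.0, -1.0]]
contact_force: [-1.4, -0.0, 4.7]
opening: 9.7
gripper_force: 68.5
time_s: 14.4
tcp_pos: [466.3, 200.0, 205.9]
eef_rot: [[0.024, 1.0, -0.001], [1.0, -0.024, -0.0], [-0.0, -0.001, -1.0]]
contact_force: [0.1, -0.3, -4.2]
opening: 9.6
gripper_force: 68.4
```

```bash
python3 -m crank '[[0,0,0,0,-0.02,-0.3,-1],[0,0,0,0,-0.02,-0.4,-1],[0,0,0,0,-0.02,-0.4,-1],[0,0,0,0,-0.02,-0.4,-1],[0,0,0,0,0,-0.4,-1]]';python3 -m crank '[[0,0,0,0,0,-0.4,-1],[0,0,0,0,0,-0.4,-1],[0,0,0,0,0,-0.3,-1],[0,0,0,0,0,-0.2,-1],[0,0,0,0,0,-0.06,-1]]';python3 -m crank '[[0,0,0,0,0,0,-1],[0,0,0,0,0,0,-1],[0,0,0,0,0,0,-1]]'
python3 - <<'E'
from station import robot
from h import *
b=robot.read_camera("side");w=robot.read_camera("wrist")
x=cv2.resize(b["frame"][120:370,200:460],None,fx=2,fy=2);y=w["frame"][60:,150:430][:,:280]
o=np.zeros((500,800,3),'uint8');o[:,:520]=x;o[:340,520:]=y;cv2.imwrite("pics/f.png",o)
E
```

```text
time_s: 15.02
tcp_pos: [463.0, 200.2, 282.9]
eef_rot: [[0.024, 1.0, 0.0], [1.0, -0.024, 0.0], [0.0, 0.0, -1.0]]
contact_force: [-0.2, 0.3, -4.5]
opening: 9.9
gripper_force: 68.4
time_s: 15.65
tcp_pos: [463.3, 200.2, 336.5]
eef_rot: [[0.024, 1.0, 0.0], [1.0, -0.024, 0.0], [0.0, 0.0, -1.0]]
contact_force: [-0.4, -0.5, -4.5]
opening: 10.0
gripper_force: 68.4
time_s: 16.02
tcp_pos: [463.1, 200.1, 335.7]
eef_rot: [[0.024, 1.0, -0.001], [1.0, -0.024, -0.0], [-0.0, -0.001, -1.0]]
contact_force: [-0.2, -0.7, -4.6]
opening: 9.9
gripper_force: 68.4
```

View pics/f.png

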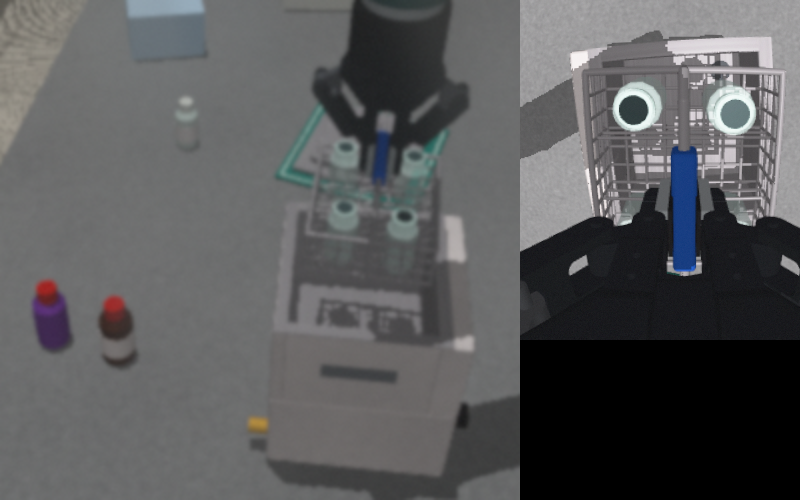

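The basket hangs level over the tank. In the composite all four vials stand upright at (345,150), (413,158), (345,213) and (403,222), and the bottles I can see in the frame have not moved. Handing in.

```bash
python3 -c "
from station import robot
print(robot.close_job())"
```

```text
the job is handed in; nothing more can be done
None
```

Job handed in at about 16 s: the lid is flat on the middle of the mat and released, and the basket is held level over the tank with its feet about 5 cm above the rim and all four vials upright; no bottle was touched, though the amber black-cap one was out of the last picture.

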